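# Jack up the console deck and hold it

### The job

Lift the small lever jack up and off its forked hanger and stand it upright on the counter with its saddle centred under the round boss on the console's lift tongue. Then pump its handle: press it fully down once, let it come all the way back up, press it fully down a second time, and finish while still holding the handle down with the gripper, so that the jack alone keeps the deck raised. Leave everything else on the counter where it is.

Things in the scene. Friction and masses are not known exactly. Their poses are not given: they have to be found in the camera images.
- jack: Steel lever jack, 0.65 kg, hung level, underside 40 mm up. Origin: underside, straight below the carrying head; z up, +x to the saddle, -x to the pump handle. Base plate x -90 to 100, 64 wide, 10 mm thick; body 75 x 44, to z 60; stem 14 square to z 120; head: rubber block 36 x 36, z 120 to 165 mm. Saddle disc at x 75, top z 62 mm when down. Hangs below the head: swings if jerked.
- jack_head (a point): Centre of the top of the jack's square carrying head (36 x 36 x 45 mm block below this point), to be gripped from above; 165 mm above the jack's underside. Axes as the jack's.
- saddle_top (a point): Centre of the top of the jack's round saddle (radius 17 mm), at x +75, z 62 mm in the jack's frame when down; rises straight up with the pump handle, 28 mm at full stroke.
- handle_pad (a point): Top centre of the rubber pad (34 x 28 x 12 mm) at the pump handle's end: press here. Turns about a level pin across the jack at x -32, z 66 mm in the jack's frame; pad's middle 110 mm from the pin, this point 6 mm above the middle. Lever slopes up 0.42 rad when up, down 0.08 rad when fully down: this point at x -130, z 116 mm up and x -142, z 63 mm down.
- jack_handle (a joint): Pump handle angle: 0 all the way up, 0.5 rad fully down against its stop. A spring returns it (2 N at the pad); with the deck on the saddle it takes up to about 12 N. The saddle rises 56 mm per rad, directly coupled: let go, handle and saddle go back.
- hanger: Fixed grey stand; the jack hangs in its fork. Origin on the counter below the hung head's middle; fork open to -x. Prongs 10 mm thick at y +-15, tops z 160, upturned tips at x -37, z 168 mm. Head rests on prongs, stem between, jack's +x along hanger's +y. Post at x 79 to 101, to z 169; base x -35 to 115, 130 wide, 12 high. To free the jack: raise over 10 mm, then over 80 mm along -x.
- console: White console fixed to the counter, with tilting deck (3 kg, 13 N at the tongue). Origin on the counter below the lift point; z up; the tongue sticks out to -x, where the jack comes in. Housing x 45 to 340, y +-130, 115 mm tall, to 145 with the holders. Steel lift tongue 50 mm wide, from x -28 to the housing, 8 mm thick, underside z 70 mm; the counter below it is free.
- lift_point (a point): Centre of the marked lift point on the underside of the tongue, 70 mm above the counter with the deck down; straight above it a round steel boss (radius 12 mm, 7 mm high) stands on the tongue's top as its mark, top at z 85 mm. Axes as the console's.
- deck (a joint): Tilt of the console deck: 0 shut, grows as the tongue rises (hinge 330 mm behind the lift point, at tongue height). A fully pressed jack raises it to about 0.06 rad (20 mm at the tongue).
- tumbler: Bystander: open steel tumbler, radius 32, height 120 mm; origin under its centre.
- jar: Bystander: glass jar with steel cap, radius 30, height 85 mm; origin under its centre.
- bottle: Bystander: amber bottle, radius 26, height 140 mm; origin under its centre.
- bowl: Bystander: steel bowl, radius 40, height 35 mm; origin under its centre.
- spanner: Bystander: steel spanner 150 mm long lying along its x axis.
- otoscope: Bystander: black hand otoscope 140 mm long, 30 mm high, lying along its x axis; origin under its middle.
Things that resemble listed ones, but are neither listed nor needed, are in the scene too. What is shaped like the hanger but purple or turquoise is not meant.

How it is judged:
On the way, in this order (a step that is already met when the one before it is completed fails the run):
1. the jack is lifted up and off the hanger (horizontal distance between jack and hanger above 0.06 m and height (world z) of jack above 0.02 m and contact force between jack and hanger below 0.1 N), for 0.1 s.
2. the jack stands upright on the counter, saddle within 12 mm of the lift point seen from above, handle up (horizontal distance between saddle_top and lift_point below 0.012 m and height (world z) of jack below 0.005 m and angle between jack's own z axis and vertical below 0.06 rad and value of joint jack_handle below 0.08 rad and linear speed of jack below 0.03 m/s), for 0.2 s.
3. first stroke: handle fully down, deck raised (value of joint jack_handle above 0.42 rad and value of joint deck above 0.035 rad), for 0.1 s.
4. handle back up, deck down (value of joint jack_handle below 0.08 rad and value of joint deck below 0.01 rad), for 0.1 s.
At the end, for the whole second after the job is handed in: Fingers still hold the handle down (over 0.42 of 0.5 rad, over 1 N); the jack stands upright on the counter, saddle within 15 mm of the lift point seen from above, and carries the deck (over 3 N), raised over 0.035 rad and still; the robot does not touch the console (all of step 3 and horizontal distance between saddle_top and lift_point below 0.015 m and height (world z) of jack below 0.005 m and angle between jack's own z axis and vertical below 0.06 rad and velocity of joint deck below 0.05 rad/s and contact force between the fingers and jack above 1 N and contact force between jack and console above 3 N and contact force between each of the arm, the fingers and console below 0.3 N); the arm keeps its last pose, push and grip.
It fails at once if a bystander is shifted over 40 mm or knocked over (distance of any of tumbler, jar, bottle, bowl, spanner, otoscope from where it was at the start of the episode above 0.04 m or angle between any of tumbler, jar, bottle, bowl, spanner, otoscope's own z axis and vertical above 0.6 rad).
It also fails if it takes over 61 s, if anything falls off the work surface, if the arm or the gripper's body presses on something with over 40 N, if the wrist force passes 120 N, or if a joint passes its speed limit or range.

### The arm

A 6-joint arm with a two-finger parallel gripper is mounted at the origin on the work surface. World frame = base frame: x ahead of the robot, y to its left, z up, the work surface at z = 0. Lengths are in m, angles in rad, forces in N, time in s.
With the tool pointing down it reaches from about 0.35 to 0.875 m from the base axis. Payload 15.5 kg.
Tool frame: the origin (TCP) lies between the finger pads; the fingertips stand 8 mm ahead of it and the grasp point (between the pads) lies 11 mm behind it (env.tips_ahead is the distance from the TCP to the fingertips, in m); z points along the fingers, y is the line along which they close (so a half turn about z gives the same grasp; the last joint's range is limited). The gripper opens to 85 mm and grips with 20 to 120 N. Pads are 22 mm wide; open, the fingers measure 114 mm over their backs; the gripper's body (76 mm by 85 mm) begins 54 mm behind the grasp point. The pads swing forward as they close: fully open they stand 13 mm farther back than shut.
Start: joints at [1.187, 0.494, 1.345, -0, 1.302, -0.096], TCP at [0.178, 0.599, 0.239] pointing down, gripper open.
Joint ranges: [-2.91, 2.91], [-0.82, 2.16], [0.22, 2.67], [-1.22, 4.37], [0.12, 2.79], [-3.08, 3.08]. Speed limits (rad/s): [1.89, 1.89, 2.57, 3.01, 3.01, 3.01].

### API

Orientations are given as a 3x3 rotation matrix whose columns are the frame's x, y, z axes.
In Python, from rig import env gives the robot as it stands.
- The arm moves only by the tool servo_tool, never from a script. Its argument "deltas" is a list of rows, each a list of 3 entries, a list of its own where there are three numbers: the closure, from 0 (fully open) to 1 (shut), then the shift along the tool's x, y, z in m, then the turn about the tool's z in degrees. In form: [[claw, [tx, ty, tz], twist], ...]. A call has 1 to 20 rows; each row shifts and turns the commanded pose from where the row before left it, along the tool's axes as they then stand; what a row does not reach is not made up. A row lasts 1/12 s, in which the tool goes at most 41.7 mm and 7.16 degrees, less where a joint would pass 70% of its speed; a pose out of reach is approached as far as the arm can. A call is refused whole if a number of a shift passes 0.0417 or a number of a turn 7.16, either way. A call with a gripper value outside its range is refused whole. The fingers move at their own pace and stop on an object; the grip force is fixed at half the most. Time passes only in rows, so rows that do not move let the fingers close. It gives the time, the measured TCP pose, the force, the opening and the grip force at its end, in the units of the state.
- env.get_state(): the state, without advancing time (a new reading comes with each control period).
- env.get_image(name): name is "scene" or "top" or "wrist"; returns a dict with "color" (384x512x3 uint8, blue, green, red), "intrinsics" (3x3 intrinsics, pixels), "rvec" (rotation vector, rad) and "tvec" (3), from world to camera coordinates, as OpenCV has them; the wrist camera has in their place "mount" (4x4, takes a point from camera to tool coordinates, whose origin is the TCP and whose axes are the flange's). Camera axes: x right, y down, z forward; pixel columns grow to the right and rows downward; lengths in m; the calibration is good to about 2 mm. A picture is of the moment at which its call begins: read the wrist's pose just before it. There is no depth.
- env.sign_off(): hands the job in; it is judged then, once.
The state is a dict: "time": time; "joint_positions": joint angles; "joint_velocities": joint speeds; "joint_torque": joint torques, N m; "tool_pos": TCP position; "ee_rot": TCP orientation; "force": force on the tool from outside, world axes, zero at the start; "ft_torque": the same for the moment, N m; "gripper_width": opening from 0.0 (shut) to 1.0 (fully open); "grasp_force": force on a finger pad.
Only numpy, scipy, OpenCV 4.12 (cv2) and the standard library are available. Lean on these libraries where they do the work, as an engineer would, in place of code of your own. Each camera call takes 0.05 s, during which the arm holds its last target. There are 200 camera calls.

## Working session

There is one attempt and no reset: what is moved stays moved. The work goes in short steps, Python scripts to look and compute and a tool call to move; the robot and the scene stay as the last step left them, time stands still between calls to the robot, and variables do not carry over. Pictures are saved under pics/ and viewed, at most 10 in all, crops included, and the job is handed in when it is done.

Besides the shell and the picture viewer there is one more tool, called as name(argument=value, ...), one argument or row to a line, values as JSON. servo_tool: Moves the arm, as the interface text tells. Its arguments: {"type":"object","properties":{"deltas":{"type":"array","items":{"type":"array"}}},"required":["deltas"]}

```bash
mkdir -p pics
cat > h.py <<'E'
import sys; sys.path.insert(0,'.')
import numpy as np, cv2
from rig import env
def cam(name):
    s=env.get_state(); d=env.get_image(name)
    K=np.array(d["intrinsics"])
    if name=="wrist":
        M=np.array(d["mount"]); T=np.eye(4); T[:3,:3]=np.array(s["ee_rot"]); T[:3,3]=s["tool_pos"]
        W=np.linalg.inv(T@M); R=W[:3,:3]; t=W[:3,3]
    else:
        R=cv2.Rodrigues(np.array(d["rvec"],float))[0]; t=np.array(d["tvec"],float).ravel()
    return d["color"],K,R,t
def ray(K,R,t,u,v,z):
    d=R.T@np.linalg.solve(K,[u,v,1.]); c=-R.T@t
    return (c+d*(z-c[2])/d[2])
def proj(K,R,t,p):
    q=K@(R@np.asarray(p,float)+t); return q[:2]/q[2]
E
python3 - <<'E'
from h import *
import pickle
C={n:cam(n) for n in("top","scene")}
pickle.dump(C,open('c0.pkl','wb'))
for n in C: cv2.imwrite(f'pics/{n}0.png',cv2.resize(C[n][0],(800,600),interpolation=cv2.INTER_CUBIC)); print(n,-C[n][2].T@C[n][3])
print(env.get_state())
E
```

```text
top [ 0.22939445 -0.03757119  1.27703653]
scene [ 1.50617047 -0.71274874  1.01184595]
{'time': 0.1, 'joint_positions': array([ 1.18649227e+00,  4.94135299e-01,  1.34605416e+00, -2.41561574e-06,
        1.30251808e+00, -9.55066283e-02]), 'joint_velocities': array([-8.77110510e-04, -1.75649549e-03, -7.99327119e-05,  3.91262129e-04,
       -5.95991889e-05,  5.75065836e-04]), 'joint_torque': array([ 1.74078432e-03, -8.83591747e+01, -3.84564185e+01,  2.99729900e-04,
        5.09775171e-03, -4.92451613e-05]), 'tool_pos': array([0.1778833 , 0.59882434, 0.2387561 ]), 'ee_rot': array([[-9.58587223e-01,  2.84798811e-01, -4.15829595e-04],
       [ 2.84799096e-01,  9.58586670e-01, -1.03444516e-03],
       [ 1.03999956e-04, -1.11003380e-03, -9.99999379e-01]]), 'force': array([0.2364704 , 0.70051146, 0.27397535]), 'ft_torque': array([ 0.02377574,  0.0837478 , -0.03908571]), 'grasp_force': 0.0, 'gripper_width': 0.9974540966065051}
```

View pics/top0.png

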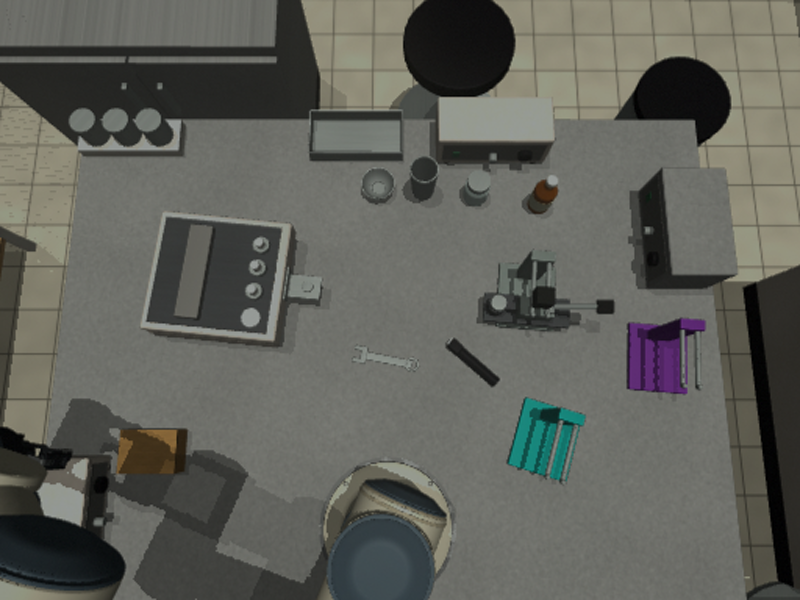

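View pics/scene0.png

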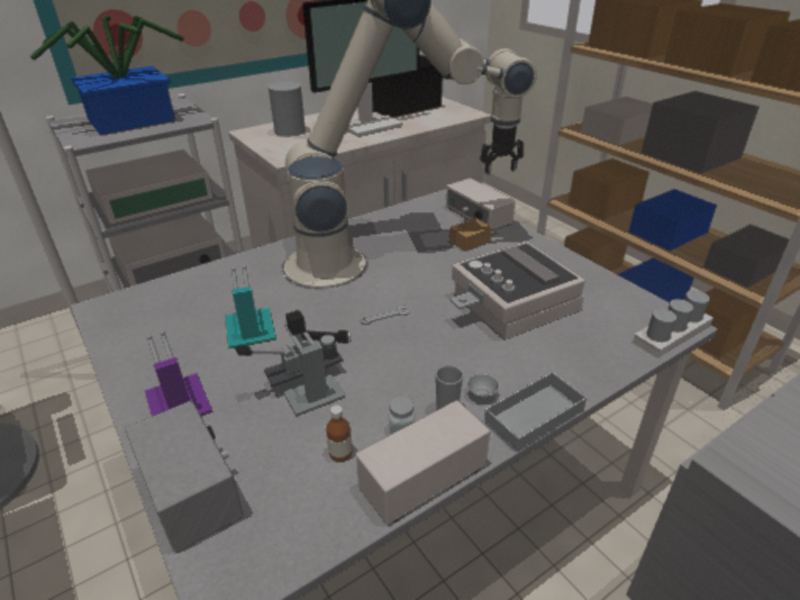

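The top view (800x600) shows the jack head near (545,297), saddle (498,303), pad (606,306), hanger post (540,262), and the boss on the tongue at (308,286). The fork opens towards the robot.

Run:
```python
from h import *
import pickle
C=pickle.load(open('c0.pkl','rb')); im,K,R,t=C['top']
s=512/800
for n,u,v,z in [('head',545,297,.205),('saddle',498,302,.102),('pad',606,306,.156),('boss',308,286,.085),('tongue c1',322,277,.078),('tongue c2',318,303,.078),('house c1',291,225,.115),('house c2',276,341,.115),('otos',472,362,.015),('spanL',358,353,0),('spanR',415,366,0),('bottle',540,208,0),('jar',478,198,0)]:
    print(n,ray(K,R,t,u*s,v*s,z).round(3))
a=im[150:225,185:215]; 
crop=np.hstack([cv2.resize(im[150:225,290:400],None,fx=4,fy=4,interpolation=cv2.INTER_CUBIC),cv2.resize(im[150:225,140:220],None,fx=4,fy=4,interpolation=cv2.INTER_CUBIC)])
print(crop.shape);cv2.imwrite('pics/crop1.png',crop)
```

```text
head [ 0.459 -0.309  0.205]
saddle [ 0.47  -0.235  0.102]
pad [ 0.451 -0.443  0.156]
boss [0.509 0.171 0.085]
tongue c1 [0.531 0.143 0.078]
tongue c2 [0.473 0.15  0.078]
house c1 [0.637 0.207 0.115]
house c2 [0.386 0.228 0.115]
otos [ 0.352 -0.187  0.015]
spanL [0.374 0.068 0.   ]
spanR [ 0.344 -0.06   0.   ]
bottle [ 0.719 -0.359  0.   ]
jar [ 0.745 -0.212  0.   ]
(300, 760, 3)
```

View pics/crop1.png

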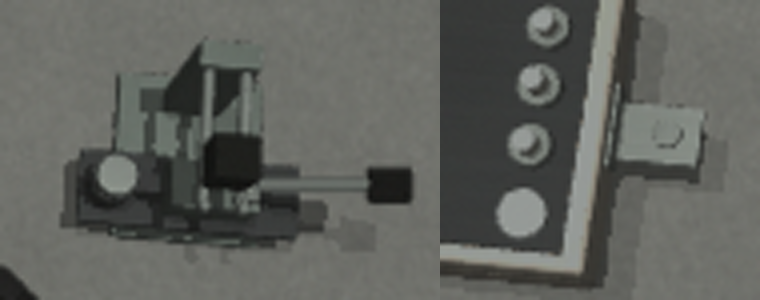

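Run:
```python
from h import *
import pickle
C=pickle.load(open('c0.pkl','rb')); im,K,R,t=C['top']
P={}
for n,u,v,z in [('head',347.6,189.6,.205),('saddle',319.2,193.2,.102),('pad',387.2,195.9,.156),('boss',196.5,183.2,.085),('tc1',206.1,176.7,.078),('tc2',204.1,191.4,.078),('post1',341,159.7,.169),('post2',354.6,159.8,.169)]:
    P[n]=ray(K,R,t,u,v,z); print(n,P[n].round(4))
an=lambda a,b:np.degrees(np.arctan2(*(P[b]-P[a])[[1,0]]))
print('jack yaw',an('pad','saddle'),an('pad','head'),an('head','saddle'),'console yaw',an('tc2','tc1')+90, an('post2','post1'))
print(np.linalg.norm((P['pad']-P['saddle'])[:2]),np.linalg.norm((P['tc1']-P['tc2'])[:2]))
for n,e in(('hous',[(291*.64,225*.64),(276*.64,341*.64)]),):
    a,b=[ray(K,R,t,*q,.115) for q in e];print(np.degrees(np.arctan2(a[1]-b[1],a[0]-b[0]))+90,np.linalg.norm(a-b))
```

```text
head [ 0.4605 -0.305   0.205 ]
saddle [ 0.4705 -0.2362  0.102 ]
pad [ 0.4507 -0.4409  0.156 ]
boss [0.5085 0.1736 0.085 ]
tc1 [0.5328 0.1429 0.078 ]
tc2 [0.4817 0.1482 0.078 ]
post1 [ 0.5654 -0.2977  0.169 ]
post2 [ 0.565  -0.3408  0.169 ]
jack yaw 84.47781811707519 85.89680639032926 81.69447036298632 console yaw 84.09569053059535 89.5559137510367
0.20574120618985725 0.051398184003189
85.21076661217631 0.25202485340920344
```

servo_tool(
  deltas=[
    [0, [0, 0, -0.02], -5.5],
    [0, [0, 0, -0.02], -5.5],
    [0, [-0.02, -0.026, 0], 0],
    [0, [-0.02, -0.026, 0], 0],
    [0, [-0.02, -0.026, 0], 0],
    [0, [-0.02, -0.026, 0], 0],
    [0, [-0.02, -0.026, 0], 0],
    [0, [-0.02, -0.026, 0], 0],
    [0, [-0.02, -0.026, 0], 0],
    [0, [-0.02, -0.026, 0], 0],
    [0, [-0.02, -0.026, 0], 0],
    [0, [-0.02, -0.026, 0], 0],
    [0, [-0.02, -0.026, 0], 0],
    [0, [-0.02, -0.026, 0], 0],
    [0, [-0.02, -0.026, 0], 0],
    [0, [-0.02, -0.026, 0], 0],
    [0, [-0.02, -0.026, 0], 0],
    [0, [-0.02, -0.026, 0], 0],
    [0, [-0.02, -0.026, 0], 0],
    [0, [-0.02, -0.026, 0], 0],
  ],
)

```text
time: 1.77
tool_pos: [0.4915, 0.0969, 0.2791]
ee_rot: [[-0.995, 0.097, -0.0], [0.097, 0.995, -0.0], [0.0, -0.0, -1.0]]
force: [0.6, 0.1, 0.4]
gripper_width: 1.002
grasp_force: 0.0
```

servo_tool(
  deltas=[
    [0, [-0.001, -0.034, 0], 0],
    [0, [-0.001, -0.034, 0], 0],
    [0, [-0.001, -0.034, 0], 0],
    [0, [-0.001, -0.034, 0], 0],
    [0, [-0.001, -0.034, 0], 0],
    [0, [-0.001, -0.034, 0], 0],
    [0, [-0.001, -0.034, 0], 0],
    [0, [-0.001, -0.034, 0], 0],
    [0, [-0.001, -0.034, 0], 0],
    [0, [0, -0.034, 0], 0],
    [0, [0, -0.034, 0], 0],
    [0, [0, -0.033, 0], 0],
    [0, [0, 0, 0], 0],
    [0, [0, 0, 0], 0],
  ],
)

```text
time: 2.93
tool_pos: [0.4602, -0.3089, 0.2787]
ee_rot: [[-0.995, 0.099, -0.001], [0.099, 0.995, 0.0], [0.001, 0.0, -1.0]]
force: [0.5, -0.2, -0.2]
gripper_width: 0.998
grasp_force: 0.0
```

Run:
```python
from h import *
import pickle
c=cam('wrist');pickle.dump(c,open('w1.pkl','wb'));im,K,R,t=c
cv2.imwrite('pics/w1.png',im)
print(-R.T@t,R[2],proj(K,R,t,[.462,-.309,.205]))
```

```text
[ 0.38033697 -0.30090898  0.4130868 ] [ 0.31051004 -0.03023565 -0.95008911] [259.37689139 207.51107285]
```

View pics/w1.png

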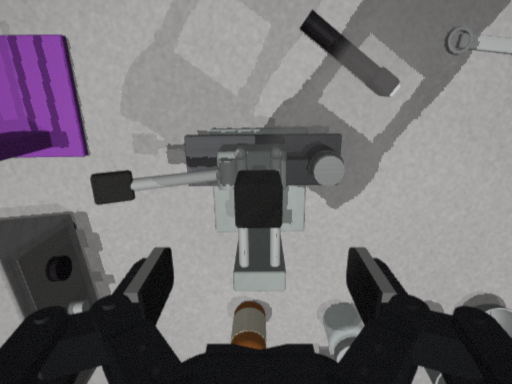

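The wrist view shows the head top centred near (258,205) where I predicted (259,207), the saddle at (326,162) and the pad at (112,187). That confirms the alignment.

servo_tool(
  deltas=[
    [0, [-0.002, 0, 0.02], 0],
    [0, [0, 0, 0.02], 0],
    [0, [0, 0, 0.02], 0],
    [0, [0, 0, 0.02], 0],
    [0, [0, 0, 0.015], 0],
    [0, [0, 0, 0.009], 0],
    [0, [0, 0, 0], 0],
    [0.5, [0, 0, 0], 0],
    [0.7, [0, 0, 0], 0],
    [1, [0, 0, 0], 0],
    [1, [0, 0, 0], 0],
    [1, [0, 0, 0], 0],
    [1, [0, 0, 0], 0],
    [1, [0, 0, 0], 0],
    [1, [0, 0, 0], 0],
    [1, [0, 0, 0], 0],
  ],
)

```text
time: 4.32
tool_pos: [0.4632, -0.3081, 0.1763]
ee_rot: [[-0.995, 0.097, 0.002], [0.097, 0.995, -0.001], [-0.002, -0.001, -1.0]]
force: [-0.7, -0.1, 7.2]
gripper_width: 0.414
grasp_force: 59.5
```

servo_tool(
  deltas=[
    [1, [0, 0, -0.003], 0],
    [1, [0, 0, -0.006], 0],
    [1, [0, 0, -0.008], 0],
    [1, [0, 0, -0.008], 0],
    [1, [0, 0, -0.006], 0],
    [1, [0, 0, -0.003], 0],
    [1, [0.004, 0, 0], 0],
    [1, [0.008, 0, 0], 0],
    [1, [0.012, 0, 0], 0],
    [1, [0.014, 0, 0], 0],
    [1, [0.014, 0, 0], 0],
    [1, [0.014, 0, 0], 0],
    [1, [0.014, 0, 0], 0],
    [1, [0.012, 0, 0], 0],
    [1, [0.008, 0, 0], 0],
    [1, [0.004, 0, 0], 0],
    [1, [0, 0, 0], 0],
    [1, [0, 0, 0], 0],
  ],
)

```text
time: 5.82
tool_pos: [0.3594, -0.2978, 0.2094]
ee_rot: [[-0.995, 0.097, 0.0], [0.097, 0.995, -0.0], [-0.001, -0.0, -1.0]]
force: [0.5, -0.2, -5.9]
gripper_width: 0.413
grasp_force: 60.7
```

servo_tool(
  deltas=[
    [1, [0, 0.006, 0], 0],
    [1, [0, 0.012, 0], 0],
    [1, [0, 0.018, 0], 0],
    [1, [0, 0.022, 0], 0],
    [1, [0, 0.022, 0], 0],
    [1, [0, 0.022, 0], 0],
    [1, [0, 0.022, 0], 0],
    [1, [0, 0.022, 0], 0],
    [1, [0, 0.022, 0], 0],
    [1, [-0.004, 0.022, 0], 0],
    [1, [-0.01, 0.018, 0], 0],
    [1, [-0.014, 0.014, 0], 0],
    [1, [-0.016, 0.014, 0], 0],
    [1, [-0.016, 0.014, 0], 0],
    [1, [-0.016, 0.012, 0], 0],
    [1, [-0.013, 0.009, 0], 0],
    [1, [-0.009, 0.005, 0], 0],
    [1, [-0.005, 0.003, 0], 0],
    [1, [0, 0, 0], 0],
    [1, [0, 0, 0], 0],
  ],
)

```text
time: 7.48
tool_pos: [0.488, -0.0297, 0.2091]
ee_rot: [[-0.995, 0.096, -0.001], [0.096, 0.995, 0.0], [0.001, -0.0, -1.0]]
force: [-0.8, 0.8, -6.3]
gripper_width: 0.412
grasp_force: 61.4
```

Run:
```python
from h import *
import pickle
c=cam('top');w=cam('wrist');pickle.dump((c,w),open('w2.pkl','wb'));im=c[0]
print(env.get_state()['tool_pos'])
cv2.imwrite('pics/w2.png',np.vstack([cv2.resize(im[150:225,160:330],(680,300),interpolation=cv2.INTER_CUBIC),cv2.resize(w[0][:220],(680,292))]))
```

```text
[ 0.4877715  -0.03008058  0.20921365]
```

View pics/w2.png

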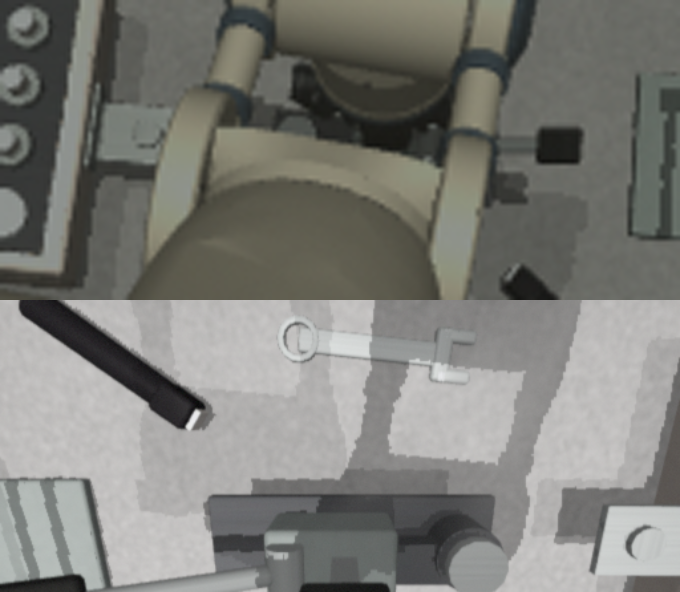

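Run:
```python
from h import *
import pickle
c,w=pickle.load(open('w2.pkl','rb'));im,K,R,t=w
s=ray(K,R,t,360,201,.135);b=ray(K,R,t,487,183,.085)
y=np.radians(84.5)
print(s,np.array([.4878,-.0301])+.075*np.array([np.cos(y),np.sin(y)]),b)
e=[ray(K,R,t,x/1.328,(v-300)/1.327,z) for x,v,z in((212,496,.083),(492,496,.083),(604,509,.078),(597,570,.078))]
print(np.degrees(np.arctan2(*(e[1]-e[0])[[1,0]])),np.linalg.norm(e[1]-e[0]),np.degrees(np.arctan2(*(e[3]-e[2])[[1,0]])),np.linalg.norm(e[3]-e[2]))
cv2.imwrite('pics/w3.png',cv2.resize(im[140:240,290:512],(800,360),interpolation=cv2.INTER_CUBIC))
```

```text
[0.49171788 0.04399183 0.135     ] [0.49498843 0.04455471] [0.5054933  0.17275806 0.085     ]
84.4806245072759 0.18300171231760198 -0.4461035852879653 0.04405860999002575
```

View pics/w3.png

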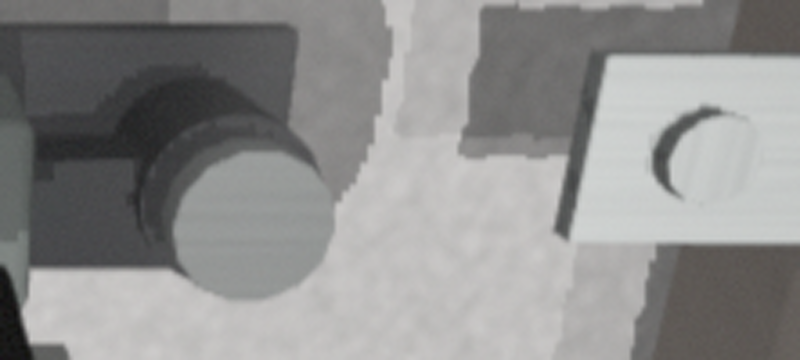

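Run:
```python
from h import *
import pickle
c,w=pickle.load(open('w2.pkl','rb'));im,K,R,t=w
r=lambda u,v,z:ray(K,R,t,290+u/3.604-.4,140+v/3.6-.4,z)
s=r(253,224,.135);b=r(713,159,.085);a=r(605,56,.078);d=r(570,240,.078)
print(s,b,a,d,np.degrees(np.arctan2(*(d-a)[[1,0]]))+90,np.linalg.norm(a-d))
n=(b-s)[:2];print('d',n,'tool',-.995*n[0]+.096*n[1],.096*n[0]+.995*n[1])
```

```text
[0.49235189 0.04384967 0.135     ] [0.50626034 0.17324473 0.085     ] [0.4792042  0.14826362 0.078     ] [0.52788431 0.1443911  0.078     ] 85.45167768378406 0.04883389335916084
d [0.01390845 0.12939506] tool -0.0014169808421149472 0.13008329264126633
```

servo_tool(
  deltas=[
    [1, [0, 0, 0.006], 0],
    [1, [0, 0, 0.012], 0],
    [1, [0, 0, 0.016], 0],
    [1, [0, 0, 0.016], 0],
    [1, [0, 0, 0.012], 0],
    [1, [0, 0, 0.006], 0],
    [1, [0, 0, 0.002], 0],
    [1, [0, 0, 0], 0],
    [1, [0, 0, 0], 0],
    [1, [0, 0, 0], 0],
  ],
)

```text
time: 8.42
tool_pos: [0.489, -0.03, 0.1399]
ee_rot: [[-0.995, 0.097, 0.001], [0.097, 0.995, -0.0], [-0.001, -0.0, -1.0]]
force: [-0.2, 0.7, -5.7]
gripper_width: 0.414
grasp_force: 61.3
```

Still hanging free. Now insert.

servo_tool(
  deltas=[
    [1, [0, 0.004, 0], 0],
    [1, [0, 0.008, 0], 0],
    [1, [0, 0.012, 0], 0],
    [1, [-0.001, 0.014, 0], 0],
    [1, [-0.001, 0.014, 0], 0],
    [1, [0, 0.014, 0], 0],
    [1, [0, 0.014, 0], 0],
    [1, [0, 0.014, 0], 0],
    [1, [0, 0.012, 0], 0],
    [1, [0, 0.01, 0], 0],
    [1, [0, 0.008, 0], 0],
    [1, [0, 0.004, 0], 0],
    [1, [0, 0.002, 0], 0],
    [1, [0, 0, 0], 0],
    [1, [0, 0, 0], 0],
    [1, [0, 0, 0], 0],
  ],
)

```text
time: 9.75
tool_pos: [0.5032, 0.0989, 0.1393]
ee_rot: [[-0.995, 0.097, -0.0], [0.097, 0.995, -0.0], [0.0, -0.0, -1.0]]
force: [-1.0, 0.4, -6.1]
gripper_width: 0.413
grasp_force: 61.5
```

Run:
```python
from h import *
import pickle
w=cam('wrist');s=cam('scene');pickle.dump((w,s),open('w4.pkl','wb'))
print(env.get_state()['tool_pos'])
im,K,R,t=s;u,v=proj(K,R,t,[.503,.12,.08]).astype(int);print(u,v)
x0=max(u-50,0);y0=max(v-35,0)
cv2.imwrite('pics/w4.png',np.hstack([cv2.resize(w[0][100:260,272:],(450,300),interpolation=cv2.INTER_CUBIC),cv2.resize(im[y0:y0+75,x0:x0+87],(348,300),interpolation=cv2.INTER_CUBIC)]))
```

```text
[0.50320957 0.09890684 0.13928096]
285 195
```

View pics/w4.png

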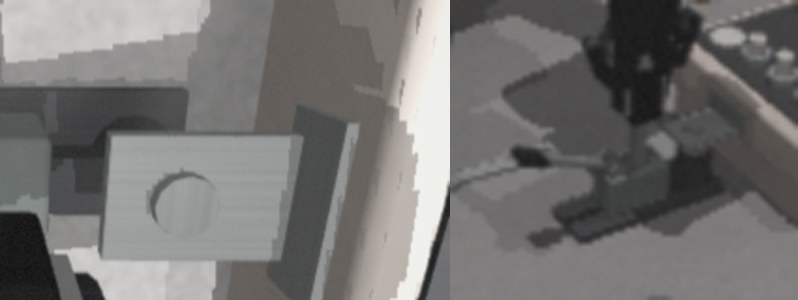

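Run:
```python
from h import *
import pickle
(im,K,R,t),_=pickle.load(open('w4.pkl','rb'))
r=lambda u,v,z:ray(K,R,t,272+u/1.875-.3,100+v/1.875-.3,z)[:2]
b=r(187,206,.085);c=r(187,90,.013)
y=np.radians(84.5);X=np.array([np.cos(y),np.sin(y)]);Y=np.array([-X[1],X[0]])
print(b,c,'saddle from corner',c-.025*X-.032*Y,'from tcp',np.array([.5032,.0989])+.075*X)
```

```text
[0.50612614 0.17421949] [0.47960115 0.19890503] saddle from corner [0.50905768 0.17095306] from tcp [0.51038843 0.17355471]
```

servo_tool(
  deltas=[
    [1, [0.001, 0.001, 0.001], 0],
    [1, [0, 0, 0.001], 0],
    [1, [0, 0, 0.001], 0],
    [1, [0, 0, 0], 0],
    [1, [0, 0, 0], 0],
  ],
)

```text
time: 10.27
tool_pos: [0.5024, 0.1002, 0.1367]
ee_rot: [[-0.995, 0.097, 0.0], [0.097, 0.995, -0.0], [-0.001, -0.0, -1.0]]
force: [-2.7, -4.3, 5.1]
gripper_width: 0.415
grasp_force: 62.9
```

servo_tool(
  deltas=[
    [0.5, [0, 0, 0], 0],
    [0.3, [0, 0, 0], 0],
    [0.1, [0, 0, 0], 0],
    [0, [0, 0, 0], 0],
    [0, [0, 0, 0], 0],
    [0, [0, 0, -0.005], 0],
    [0, [0, 0, -0.015], 0],
    [0, [0, 0, -0.025], 0],
    [0, [0, 0, -0.025], 0],
    [0, [0, 0, -0.02], 0],
    [0, [0, 0, -0.01], 0],
    [0, [0, 0, 0], 0],
    [0, [0, 0, 0], 0],
  ],
)

```text
time: 11.35
tool_pos: [0.5022, 0.1004, 0.2361]
ee_rot: [[-0.995, 0.097, 0.0], [0.097, 0.995, -0.0], [-0.0, 0.0, -1.0]]
force: [0.7, 0.4, -0.5]
gripper_width: 0.997
grasp_force: 0.0
```

Run:
```python
from h import *
import pickle
w=cam('wrist');pickle.dump(w,open('w5.pkl','wb'));im,K,R,t=w
print(env.get_state()['tool_pos'])
y=np.radians(84.5);X=np.array([np.cos(y),np.sin(y)]);h=np.array([.5024,.1002])
for x,z in((0,.165),(-.13,.116),(-.13,.25)): p=h+x*X; print(p,proj(K,R,t,[*p,z]))
print(proj(K,R,t,[.5075,.1738,.085]))
cv2.imwrite('pics/w5.png',cv2.resize(im[80:350],(800,422),interpolation=cv2.INTER_CUBIC))
```

```text
[0.50184829 0.10038106 0.235422  ]
[0.5024 0.1002] [259.08194548 206.66069891]
[ 0.48994005 -0.02920151] [111.97666702 186.40721928]
[ 0.48994005 -0.02920151] [-22.59445048 274.03422112]
[334.53369026 174.86419514]
```

View pics/w5.png

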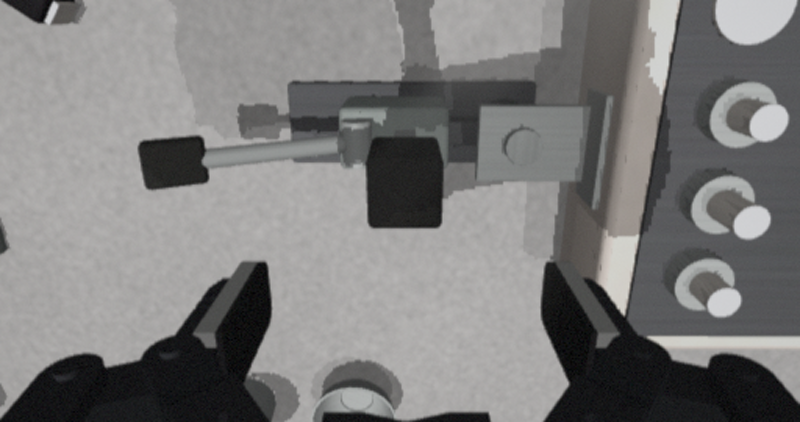

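Pad at about (112,184) in full-image pixels, predicted (112,186): the jack stands as intended with its handle up. Next I close the fingers and go over the pad.

servo_tool(
  deltas=[
    [1, [0, -0.008, 0], 0],
    [1, [0, -0.018, 0], 0],
    [1, [0, -0.025, 0], 0],
    [1, [0, -0.025, 0], 0],
    [1, [0, -0.025, 0], 0],
    [1, [0, -0.02, 0], 0],
    [1, [-0.001, -0.012, 0], 0],
    [1, [0, 0, 0], 0],
    [1, [0, 0, 0], 0],
    [1, [0, 0, 0.02], 0],
    [1, [0, 0, 0.03], 0],
    [1, [0, 0, 0.03], 0],
    [1, [0, 0, 0.02], 0],
    [1, [0, 0, 0.006], 0],
    [1, [0, 0, 0], 0],
    [1, [0, 0, 0], 0],
  ],
)

```text
time: 12.73
tool_pos: [0.4908, -0.0315, 0.1308]
ee_rot: [[-0.995, 0.096, 0.0], [0.096, 0.995, 0.0], [-0.0, 0.0, -1.0]]
force: [-0.5, 0.8, 0.6]
gripper_width: -0.004
grasp_force: 0.0
```

servo_tool(
  deltas=[
    [1, [0, 0, 0.004], 0],
    [1, [0, 0, 0.005], 0],
    [1, [0, -0.001, 0.005], 0],
    [1, [0, -0.001, 0.005], 0],
    [1, [0, -0.001, 0.005], 0],
    [1, [0, -0.001, 0.005], 0],
    [1, [0, -0.001, 0.005], 0],
    [1, [0, -0.001, 0.005], 0],
    [1, [0, -0.001, 0.005], 0],
    [1, [0, -0.001, 0.005], 0],
    [1, [0, 0, 0.005], 0],
    [1, [0, 0, 0.003], 0],
    [1, [0, 0, 0.001], 0],
    [1, [0, 0, 0], 0],
    [1, [0, 0, 0], 0],
  ],
)

```text
time: 13.98
tool_pos: [0.4901, -0.0402, 0.0724]
ee_rot: [[-0.995, 0.097, 0.001], [0.097, 0.995, -0.0], [-0.001, -0.0, -1.0]]
force: [-0.2, 0.9, 11.4]
gripper_width: -0.001
grasp_force: 5.3
```

servo_tool(
  deltas=[
    [1, [0, 0, 0.001], 0],
    [1, [0, 0, 0.001], 0],
    [1, [0, 0, 0], 0],
    [1, [0, 0, 0], 0],
    [1, [0, 0, 0], 0],
  ],
)

```text
time: 14.4
tool_pos: [0.4902, -0.0402, 0.0708]
ee_rot: [[-0.995, 0.097, 0.001], [0.097, 0.995, -0.0], [-0.002, -0.0, -1.0]]
force: [-1.5, 0.6, 19.8]
gripper_width: -0.002
grasp_force: 9.6
```

Run:
```python
from h import *
s=cam('wrist');o=cam('scene')
im,K,R,t=o;u,v=proj(K,R,t,[.503,.08,.08]).astype(int)
cv2.imwrite('pics/w6.png',np.hstack([cv2.resize(s[0],(400,300)),cv2.resize(im[v-45:v+30,u-45:u+55],(400,300),interpolation=cv2.INTER_CUBIC)]))
```

```text
(no output)
```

View pics/w6.png

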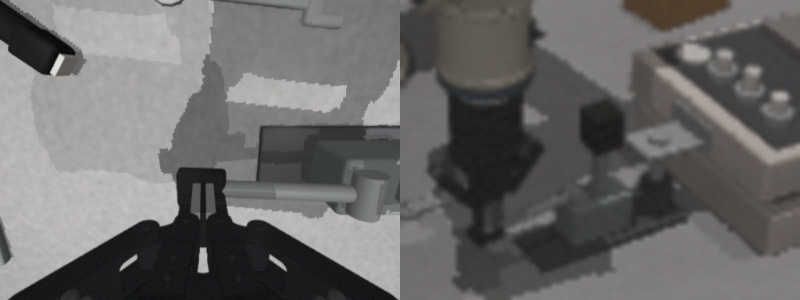

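The handle is level and against its stop (20 N), and the saddle has lifted the tongue. Now I let it come back up.

servo_tool(
  deltas=[
    [1, [0, 0, -0.004], 0],
    [1, [0, 0, -0.006], 0],
    [1, [0, 0.001, -0.006], 0],
    [1, [0, 0.001, -0.006], 0],
    [1, [0, 0.001, -0.006], 0],
    [1, [0, 0.001, -0.006], 0],
    [1, [0, 0.001, -0.006], 0],
    [1, [0, 0.001, -0.006], 0],
    [1, [0, 0.001, -0.006], 0],
    [1, [0, 0.001, -0.006], 0],
    [1, [0, 0, -0.004], 0],
    [1, [0, 0, 0], 0],
    [1, [0, 0, 0], 0],
    [1, [0, 0, 0], 0],
    [1, [0, 0, 0], 0],
    [1, [0, 0, 0], 0],
  ],
)

```text
time: 15.83
tool_pos: [0.4903, -0.0321, 0.132]
ee_rot: [[-0.995, 0.097, -0.001], [0.097, 0.995, 0.0], [0.001, 0.0, -1.0]]
force: [-0.4, -0.6, -0.4]
gripper_width: 0.001
grasp_force: 0.0
```

Run:
```python
from h import *
import pickle
y=np.radians(84.5);X=np.array([np.cos(y),np.sin(y)])
s=cam('wrist');im,K,R,t=s;h=np.array([.5024,.1002])
print(proj(K,R,t,[*(h-.13*X),.116]),proj(K,R,t,[*h,.165]),env.get_state()['tool_pos'])
o=cam('scene');j,K,R,t=o;u,v=proj(K,R,t,[.503,.08,.08]).astype(int)
cv2.imwrite('pics/w7.png',np.hstack([cv2.resize(im,(400,300)),cv2.resize(j[v-45:v+30,u-45:u+55],(400,300),interpolation=cv2.INTER_CUBIC)]))
```

```text
[264.39746301 241.6671735 ] [590.41814956 299.60063901] [ 0.49033035 -0.03206405  0.13205311]
```

View pics/w7.png

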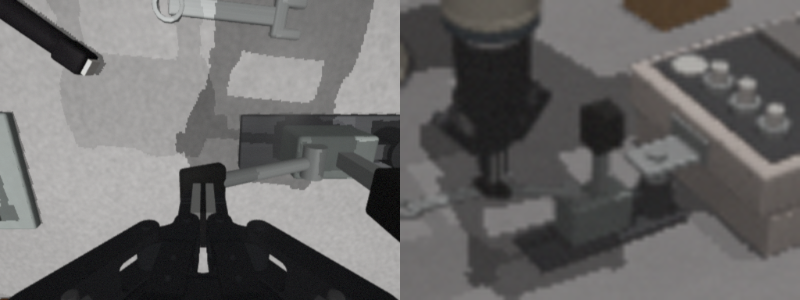

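The handle is back up, the deck is shut, and there is no contact force. Second stroke, along the same path to the stop.

servo_tool(
  deltas=[
    [1, [0, 0, 0.004], 0],
    [1, [0, 0, 0.005], 0],
    [1, [0, -0.001, 0.005], 0],
    [1, [0, -0.001, 0.005], 0],
    [1, [0, -0.001, 0.005], 0],
    [1, [0, -0.001, 0.005], 0],
    [1, [0, -0.001, 0.005], 0],
    [1, [0, -0.001, 0.005], 0],
    [1, [0, -0.001, 0.005], 0],
    [1, [0, -0.001, 0.005], 0],
    [1, [0, 0, 0.005], 0],
    [1, [0, 0, 0.004], 0],
    [1, [0, 0, 0.002], 0],
    [1, [0, 0, 0.001], 0],
    [1, [0, 0, 0], 0],
    [1, [0, 0, 0], 0],
    [1, [0, 0, 0], 0],
    [1, [0, 0, 0], 0],
    [1, [0, 0, 0], 0],
    [1, [0, 0, 0], 0],
  ],
)

```text
time: 17.6
tool_pos: [0.4899, -0.0402, 0.0713]
ee_rot: [[-0.995, 0.097, 0.001], [0.097, 0.995, -0.0], [-0.001, -0.0, -1.0]]
force: [-1.7, -2.4, 13.5]
gripper_width: 0.004
grasp_force: 6.6
```

```bash
python3 -c "
from rig import env
print(env.sign_off())"
```

```text
the job is handed in; nothing more can be done
None
```

The job is handed in at about 17.6 s of robot time: the jack stands under the lift boss, the handle was pumped twice, and the gripper still holds it down at about 13.5 N with the deck raised; the sign-off returned no verdict, and I took no picture of the second stroke.

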